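# Change the tube in a drilling fixture held by two strap clamps

## Task

Change the workpiece in the drilling fixture; the nuts are already off the studs. Lift both clamp straps off and lay them flat side by side on the plywood board, then take out the drilled square tube and lay it in the metal tray. Seat the undrilled tube fully down between the dowel pins and put the straps back, each over its own stud (the long one on the side with the far heel block), so that each lies level and in line with the fixture, one end on the tube and the other on its heel block.

Things in the scene. Friction and masses are not known exactly. Their poses are not given: they have to be found in the camera images.
- fixture: Drilling fixture, fixed: grey plate 84 (x) x 286 (y) mm, 12 thick, along y. Origin: underside, below the centre of the tube's seat, which is the plate's top (z 12) between six pointed dowel pins 8 mm thick, 14 high: at x +-27, y +-40 and x 0, y +-62 (3 mm play round a tube along y). Upright studs, 11 mm thick, top z 80: y -73 (short side), y +95 (long side). Heel blocks, top z 52: y -102, y +146.
- strap_short: Short clamp strap: dark steel bar 36 (x) x 76 (y) x 14 mm thick, 0.2 kg, with a slot 17 (x) x 32 (y) mm through its middle. Origin: centre of its underside. Starts on the fixture's short side, level: stud (fixture y -73) through its slot, ends on the tube and the heel block, underside 52 mm above the bench. Same both ways round.
- strap_long: Long clamp strap: like the short one, but 112 mm long (y), 0.33 kg; the same slot 17 x 32 mm in its middle. Origin: centre of its underside. Starts on the fixture's long side, stud (fixture y +95) through its slot, ends on the tube and the far heel block, underside 52 mm above the bench.
- tube_drilled: Dark square steel tube 40 x 40 mm, 110 mm long (y), 3 mm wall, 0.4 kg, with a drilled hole of 16 mm in the middle of its top face. Origin: centre of its underside, z up. Starts in the fixture's seat, along the fixture's y, its ends under the straps, its top 52 mm above the bench.
- tube_plain: The same dark square tube, 40 x 40 mm, 110 mm long (y), 0.4 kg, but without the hole; lies on the bench away from the fixture. Origin: centre of its underside, z up.
- tray: Open metal tray, fixed, 110 (x) x 170 (y) mm, 24 mm high, walls and floor 3 mm thick, empty: for the drilled tube, along y. Origin: centre of its underside, z up.
- board: Plywood board, fixed, 120 (x) x 180 (y) mm, 12 mm thick, empty: side area where the two straps fit side by side, across it (along x), centres 42 mm either side of the middle. Origin: centre of its underside, z up.

How it is judged:
By the outcome, as a careful person would: the job done as asked, in the order asked, and still so for the second after the job is handed in, with the robot touching nothing.
It also fails if it takes over 138 s, if anything falls off the work surface, if the arm or the gripper's body presses on something with over 40 N, if the wrist force passes 120 N, or if a joint passes its speed limit or range.

## Robot

A 6-joint arm with a two-finger parallel gripper is mounted at the origin on a cart in front of the work surface, level with it; the furniture and walls round the work are solid. World frame = base frame: x ahead of the robot, y to its left, z up, the work surface at z = 0. Lengths are in m, angles in rad, forces in N, time in s.
With the tool pointing down it reaches from about 0.4 to 0.825 m from the base axis. Payload 7 kg.
Tool frame: the origin (TCP) lies between the finger pads; the fingertips stand 8 mm ahead of it and the grasp point (between the pads) lies 11 mm behind it (arm.finger_overhang is the distance from the TCP to the fingertips, in m); z points along the fingers, y is the line along which they close (so a half turn about z gives the same grasp; the last joint's range is limited). The gripper opens to 88 mm and grips with 3 to 60 N. Pads are 19 mm wide; open, the fingers measure 130 mm over their backs; the gripper's body (78 mm by 193 mm) begins 47 mm behind the grasp point.
Start: joints at [1.594, 0.359, 0.012, 0, -1.224, -0.288], TCP at [0.177, 0.651, 0.235] pointing down, gripper open.
Joint ranges: [-3.07, 3.07], [-1.43, 2.12], [-1.02, 1.25], [-3.03, 1.67], [-3.05, -0], [-3.03, 3.03]. Speed limits (rad/s): [2.39, 2.39, 3.01, 3.14, 3.14, 3.14].

## Interface

Orientations are given as [roll, pitch, yaw] about the fixed x, y, z axes, in that order (R = Rz(yaw) Ry(pitch) Rx(roll)).
In Python, from station import arm gives the robot as it stands.
- The arm moves only by the tool move_arm, never from a script. Its argument "rows" is text: rows parted by semicolons, each of 7 numbers parted by spaces: the turn, a rotation vector about the tool's x, y, z in degrees, then the shift along the tool's x, y, z in m, then the finger opening in m, from 0 to 0.0876. A call has 1 to 8 rows; each row shifts and turns the commanded pose from where the row before left it, along the tool's axes as they then stand; what a row does not reach is not made up. A row lasts 1/8 s, in which the tool goes at most 62.5 mm and 10.7 degrees, less where a joint would pass 70% of its speed; a pose out of reach is approached as far as the arm can. A call is refused whole if a number of a shift passes 0.0625 or a number of a turn 10.7, either way. A call with a gripper value outside its range is refused whole. The fingers move at their own pace and stop on an object; "squeeze" is the grip in N (left out, the last holds). Time passes only in rows, so rows that do not move let the fingers close. It gives the time, the measured TCP pose, the force, the opening and the grip force at its end, in the units of the state.
- arm.get_state(): the state, without advancing time (a new reading comes with each control period).
- arm.grab_frame(name): name is "scene" or "top" or "wrist"; returns (picture, depth): 420x560x3 uint8, blue, green, red; 420x560 float32, m along the optical axis (not along the pixel's ray), 0 where there is no reading.
- arm.camera_model(name): a dict with "mtx" (3x3 intrinsics, pixels), "camera_from_world" (4x4, takes a point from world to camera coordinates); the wrist camera has in their place "mount" (4x4, takes a point from camera to tool coordinates, whose origin is the TCP and whose axes are the flange's). Camera axes: x right, y down, z forward; pixel columns grow to the right and rows downward; lengths in m; the calibration is good to about 2 mm. A picture is of the moment at which its call begins: read the wrist's pose just before it. camera_model takes no time and is no camera call.
- arm.job_done(): hands the job in; it is judged then, once.
The state is a dict: "t": time; "q": joint angles; "qd": joint speeds; "joint_efforts": joint torques, N m; "eef_pos": TCP position; "ee_rot": TCP orientation; "force": force on the tool from outside, world axes, zero at the start; "moment": the same for the moment, N m; "width": finger opening in m; "gripper_force": force on a finger pad.
Only numpy, scipy, OpenCV 4.12 (cv2) and the standard library are available. Lean on these libraries where they do the work, as an engineer would, in place of code of your own. Each camera call takes 0.05 s, during which the arm holds its last target. There are 200 camera calls.

## Working session

There is one attempt and no reset: what is moved stays moved. The work goes in short steps, Python scripts to look and compute and a tool call to move; the robot and the scene stay as the last step left them, time stands still between calls to the robot, and variables do not carry over. Pictures are saved under pics/ and viewed, at most 14 in all, crops included, and the job is handed in when it is done.

Besides the shell and the picture viewer there is one more tool, called after ">>>" by a JSON object that holds its "api" and its "payload". move_arm: Moves the arm, as the interface text tells. Its arguments: {"type":"object","properties":{"rows":{"type":"string"},"squeeze":{"type":"number"}},"required":["rows"]}

```bash
mkdir -p pics; ls
python3 - <<'E'
from station import arm
import cv2,numpy as np
print(arm.get_state())
for n in ("top","scene"):
    p,d=arm.grab_frame(n); cv2.imwrite(f"pics/{n}0.png",p); np.save(f"{n}0.npy",d)
    print(n,arm.camera_model(n))
print(arm.camera_model("wrist"))
E
```

```text
pics
{'t': 0.0, 'q': array([ 1.59415354e+00,  3.59390182e-01,  1.10442672e-02, -3.52045202e-04,
       -1.22407045e+00, -2.88113216e-01]), 'qd': array([-1.28403630e-03, -8.80611782e-05,  2.10517121e-04, -5.60114906e-04,
        1.62858261e-03, -2.88093931e-04]), 'joint_efforts': array([-3.00520887e-04, -5.82728148e+01,  2.93062985e+01,  6.99721590e+00,
        7.21115386e-03, -1.57540599e-04]), 'eef_pos': array([0.17652104, 0.65101805, 0.23361384]), 'ee_rot': array([ 3.13994535e+00, -1.43068026e-04, -2.64875790e-01]), 'force': array([ 0.04781688, -1.3043404 ,  0.16247777]), 'moment': array([0.02231222, 0.01464563, 0.02539427]), 'gripper_force': 0.0, 'width': 0.08808738904200414}
top {'mtx': array([[406.60540241,   0.        , 272.17527083],
       [  0.        , 406.60540241, 209.38180697],
       [  0.        ,   0.        ,   1.        ]]), 'camera_from_world': array([[ 0.00354582, -0.99969748, -0.02433882,  0.11684799],
       [-0.99762993, -0.00186389, -0.06878265,  0.53535591],
       [ 0.06871648,  0.02452503, -0.99733473,  0.98693483],
       [ 0.        ,  0.        ,  0.    
[... 271 characters left out ...]
,
       [-0.43503808,  0.53031924, -0.72766983,  0.24348484],
       [ 0.46032985, -0.56356091, -0.68592676,  0.73012059],
       [ 0.        ,  0.        ,  0.        ,  1.        ]])}
{'mtx': array([[372.11178026,   0.        , 273.67434762],
       [  0.        , 372.11178026, 210.73697673],
       [  0.        ,   0.        ,   1.        ]]), 'mount': array([[-2.71149569e-04, -9.67417587e-01, -2.53185977e-01,
         6.84299819e-02],
       [ 9.99999481e-01, -1.36512532e-05, -1.01878851e-03,
         1.00000432e-03],
       [ 9.82137620e-04, -2.53186122e-01,  9.67417088e-01,
        -1.50311274e-01],
       [ 0.00000000e+00,  0.00000000e+00,  0.00000000e+00,
         1.00000000e+00]])}
```

View pics/top0.png

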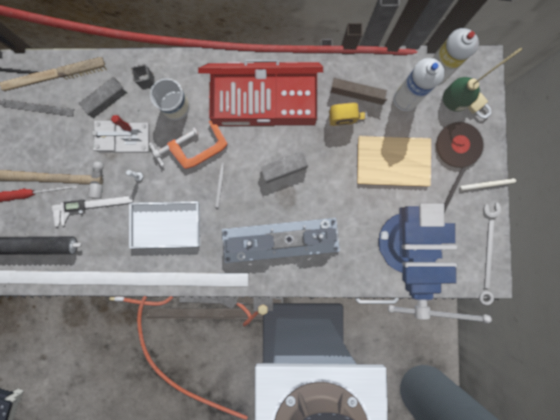

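View pics/scene0.png

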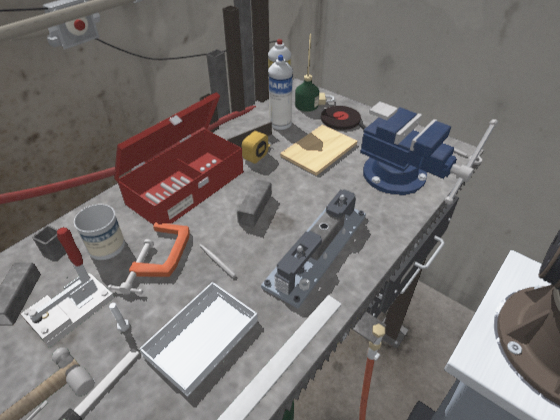

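```bash
cat > h.py <<'E'
from station import arm
import cv2,numpy as np
from scipy.spatial.transform import Rotation as R
def cam(name,st=None):
    m=arm.camera_model(name)
    if name!="wrist": return m["mtx"],np.linalg.inv(m["camera_from_world"])
    T=np.eye(4);T[:3,:3]=R.from_euler("xyz",st["ee_rot"]).as_matrix();T[:3,3]=st["eef_pos"]
    return m["mtx"],T@m["mount"]
def cloud(K,W,d):
    v,u=np.mgrid[:d.shape[0],:d.shape[1]]
    P=np.stack([(u-K[0,2])/K[0,0]*d,(v-K[1,2])/K[1,1]*d,d],-1)
    P=P@W[:3,:3].T+W[:3,3]; P[d==0]=np.nan
    return P
def onz(K,W,uv,z):
    uv=np.atleast_2d(uv).astype(float)
    r=np.c_[(uv[:,0]-K[0,2])/K[0,0],(uv[:,1]-K[1,2])/K[1,1],np.ones(len(uv))]@W[:3,:3].T
    return W[:3,3]+r*((z-W[2,3])/r[:,2])[:,None]
def proj(K,W,X):
    c=(np.atleast_2d(X)-W[:3,3])@W[:3,:3]
    return c[:,:2]/c[:,2:]*[K[0,0],K[1,1]]+K[:2,2]
def wrist(fn):
    st=arm.get_state(); p,d=arm.grab_frame("wrist"); cv2.imwrite(f"pics/{fn}.png",p)
    K,W=cam("wrist",st); np.savez(fn,p=p,d=d,K=K,W=W); return p,d,K,W
E
python3 - <<'E'
from h import *
p=cv2.imread("pics/top0.png")
a=cv2.resize(p[205:280,205:355],None,fx=5,fy=5,interpolation=cv2.INTER_CUBIC)
b=cv2.resize(p[135:205,245:320],None,fx=3,fy=3); c=cv2.resize(p[70:125,70:130],None,fx=3,fy=3); e=cv2.resize(p[65:125,315:395],None,fx=3,fy=3)
im=np.zeros((600,750,3),np.uint8); im[:375]=a; x=0
for q in (b,c,e): im[380:380+q.shape[0],x:x+q.shape[1]]=q; x+=q.shape[1]+5
cv2.imwrite("pics/c1.png",im)
K,W=cam("top"); P=cloud(K,W,np.load("top0.npy"))
for n,(u,v,) in dict(tubeA=(285,168),B=(102,97),C=(358,92),tray=(165,225),board=(395,160),fix=(280,240)).items(): print(n,P[v,u].round(3))
# rectangles of raised blobs
z=P[...,2]
for n,(u0,v0,u1,v1,zl,zh) in dict(tubeA=(250,145,315,200,.033,.05),B=(75,75,127,118,.025,.06),tray=(120,195,205,255,.015,.04),board=(352,130,436,192,.007,.02),strap=(212,210,350,270,.056,.075)).items():
    m=np.zeros(z.shape,bool); m[v0:v1,u0:u1]=True; m&=(z>zl)&(z<zh)
    q=P[m]; r=cv2.minAreaRect((q[:,:2]*1000).astype(np.float32)); print(n,r,np.median(q[:,2]),len(q))
E
```

```text
tubeA [0.635 0.087 0.04 ]
B [0.813 0.543 0.044]
C [ 0.823 -0.092  0.041]
tray [0.496 0.39  0.003]
board [ 0.66  -0.188  0.013]
fix [0.46  0.099 0.055]
tubeA ((639.7677612304688, 88.87809753417969), (40.65296936035156, 109.8422622680664), 20.628267288208008) 0.04148896197661156 737
B ((818.5433349609375, 548.58642578125), (42.910438537597656, 110.40650939941406), 38.62052536010742) 0.04116376795349652 801
tray ((497.08740234375, 385.99212646484375), (110.28214263916016, 170.94729614257812), 1.4721935987472534) 0.02470094597438044 415
board ((658.3757934570312, -185.7000732421875), (180.082763671875, 120.8695297241211), 87.83415222167969) 0.01337766098670512 3451
strap ((459.80206298828125, 99.21592712402344), (36.88932800292969, 263.79278564453125), 5.8359527587890625) 0.06760071101688542 1070
```

View pics/c1.png

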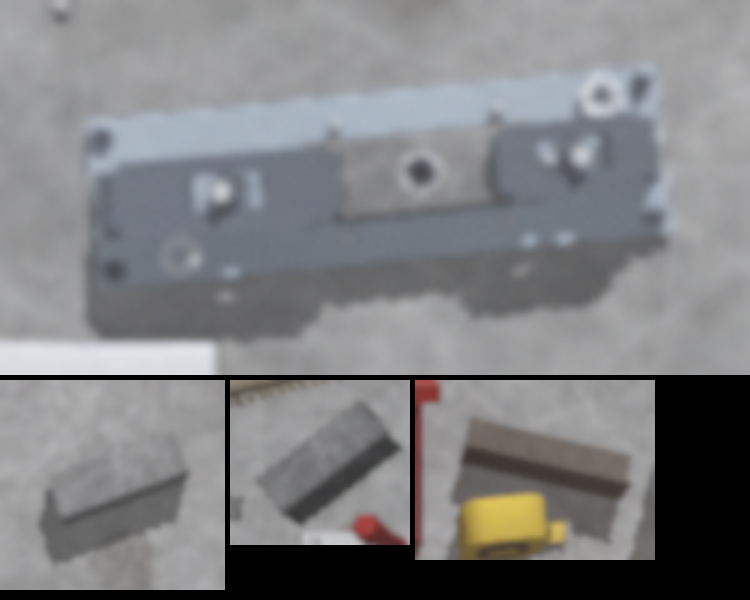

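>>> {"api": "move_arm", "payload": {"rows": "0 0 0 0.038 0.0416 0.002 0.0876;0 0 0 0.038 0.0416 0.002 0.0876;0 0 0 0.038 0.0416 0.002 0.0876;0 0 0 0.038 0.0416 0.002 0.0876;0 0 0 0.038 0.0416 0.002 0.0876;0 0 0 0.038 0.0416 0.002 0.0876;0 0 0 0.038 0.0416 0.002 0.0876;0 0 0 0.038 0.0416 0.002 0.0876"}}

```text
t: 1.1
eef_pos: [0.3833, 0.2489, 0.2185]
ee_rot: [-3.141, 0.0, -0.264]
force: [0.8, -0.1, -0.0]
width: 0.0874
gripper_force: 0.0
```

>>> {"api": "move_arm", "payload": {"rows": "0 0 0 0.038 0.0416 0.002 0.0876;0 0 0 0.038 0.0416 0.002 0.0876;0 0 0 0.038 0.0416 0.002 0.0876;0 0 9.86 0 0 0 0.0876;0 0 9.86 0 0 0 0.0876;0 0 9.86 0 0 0 0.0876;0 0 9.86 0 0 0 0.0876;0 0 9.86 0 0 0 0.0876"}}

```text
t: 2.1
eef_pos: [0.4601, 0.1002, 0.2123]
ee_rot: [3.141, 0.0, -1.131]
force: [0.6, -1.1, 0.6]
width: 0.0875
gripper_force: 0.0
```

>>> {"api": "move_arm", "payload": {"rows": "0 0 9.86 0 0 0 0.0876;0 0 9.86 0 0 0 0.0876;0 0 0 0 0 0 0.0876;0 0 0 0 0 0 0.0876"}}

```text
t: 2.6
eef_pos: [0.4602, 0.1004, 0.2125]
ee_rot: [3.141, -0.0, -1.466]
force: [-0.2, -0.3, 0.6]
width: 0.0878
gripper_force: 0.0
```

Run:
```python
from h import *
p,d,K,W=wrist("w1"); print(arm.get_state()["eef_pos"],np.degrees(arm.get_state()["ee_rot"]),W[:3,3])
```

```text
[0.4602821  0.10037298 0.21249225] [ 1.79992795e+02 -3.48274201e-03 -8.40130953e+01] [0.46785469 0.03192593 0.36276672]
```

View pics/w1.png

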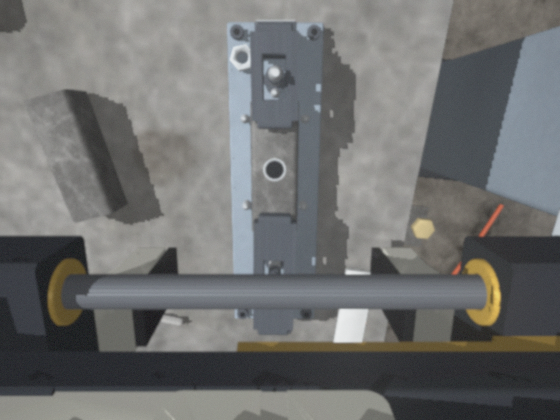

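The wrist picture shows the fixture upright in the image: short strap at (275,75), its stud at (275,75), the tube's hole at (274,170), the long strap from (273,215) down behind the gripper bar, and the loose tube at (85,155).

Run:
```python
from h import *
f=np.load("w1.npz");p,d,K,W=f["p"],f["d"],f["K"],f["W"]
P=cloud(K,W,d);z=P[...,2]
def rect(n,box,zl,zh):
    u0,v0,u1,v1=box;m=np.zeros(z.shape,bool);m[v0:v1,u0:u1]=1;m&=(z>zl)&(z<zh)
    n_,lab,s,_=cv2.connectedComponentsWithStats(m.astype(np.uint8)); m=lab==1+s[1:,4].argmax()
    q=P[m];r=cv2.minAreaRect((q[:,:2]*1000).astype(np.float32));print(n,np.round(np.r_[r[0],r[1],r[2]],1),np.median(q[:,2]).round(4),m.sum())
rect("short",(240,15,310,140),.060,.072)
rect("long",(240,205,310,272),.060,.072)
rect("stud",(255,55,295,100),.074,.09)
rect("plate",(215,10,335,240),.006,.0165)
rect("tubeTop",(240,120,310,215),.046,.057)
rect("A",(15,80,135,230),.035,.047)
for uv in [(245,165),(100,250)]: print(P[uv[1],uv[0]])
# hole centre on z=.052
g=cv2.cvtColor(p,cv2.COLOR_BGR2GRAY);m=np.zeros_like(g);m[155:185,258:292]=(g[155:185,258:292]<50)
n,l,s,c=cv2.connectedComponentsWithStats(m);i=1+s[1:,4].argmax();print("hole",c[i],s[i],onz(K,W,c[i],.052))
print("pins", onz(K,W,[(246,120),(247,205)],.026))
D=np.load("top0.npy");Kt,Wt=cam("top");Q=cloud(Kt,Wt,D)
for n,b in dict(disk=(435,120,485,170),vise=(375,200,460,300),tape=(330,100,366,126),bottle=(395,55,445,115)).items():
    q=Q[b[1]:b[3],b[0]:b[2]].reshape(-1,3);q=q[q[:,2]>.01];print(n,np.nanpercentile(q,[2,98],axis=0).round(3).tolist())
```

```text
short [470.2   5.3  36.1  76.2   6.5] 0.066 3902
long [456.1 138.   35.8  50.4   5.2] 0.0662 2173
stud [469.7   3.3  10.3  10.4   2.7] 0.0779 188
plate [432.9  50.8  23.9 198.    6.9] 0.0121 4551
tubeTop [462.7  76.9  40.1  79.7   5.9] 0.0521 4072
A [640.   88.1  40.7 110.3  20.6] 0.0399 5937
[0.48956249 0.08162701 0.01309426]
[ 0.63274837  0.18756695 -0.00105395]Traceback (most recent call last):
  File "<stdin>", line 17, in <module>
ValueError: attempt to get argmax of an empty sequence
```

>>> {"api": "move_arm", "payload": {"rows": "0 0 0 0.0478 0 0 0.06;0 0 0 0.0478 0 0 0.06;0 0 0 0 0 0.05 0.06;0 0 0 0 0 0.05 0.06;0 0 0 0 0 0.03 0.06;0 0 0 0 0 0.01 0.06;0 0 0 0 0 0.0105 0.06;0 0 0 0 0 0 0.06"}}

```text
t: 3.65
eef_pos: [0.4702, 0.0054, 0.0622]
ee_rot: [-3.141, 0.0, -1.469]
force: [-0.4, -0.0, 0.1]
width: 0.0601
gripper_force: 0.0
```

```bash
cat >> h.py <<'E'
def go(x,y,z,yaw):
    s=arm.get_state();c=s["eef_pos"];a=s["ee_rot"][2];D=np.r_[x,y,z]-c
    t=-(np.degrees(a)-yaw)
    print("first turn z %.2f; shift BEFORE turn: %s; AFTER turn: %s; pose %s yaw %.2f F %s w %.4f"%(-t,*[np.round([D[0]*np.cos(b)+D[1]*np.sin(b),D[0]*np.sin(b)-D[1]*np.cos(b),-D[2]],4) for b in (a,np.radians(yaw))],c.round(4),np.degrees(a),s["force"].round(1),s["width"]))
E
python3 - <<'E'
from h import *
D=np.load("top0.npy");Kt,Wt=cam("top");Q=cloud(Kt,Wt,D)
for n,b in dict(disk=(435,120,485,170),vise=(375,200,460,300),tape=(330,100,366,126),bottle=(395,55,445,115)).items():
    q=Q[b[1]:b[3],b[0]:b[2]].reshape(-1,3);q=q[q[:,2]>.01];print(n,np.nanpercentile(q,[2,98],axis=0).round(3).tolist())
go(.4702,.0053,.062,-84.1)
E
```

```text
disk [[0.648, -0.401, 0.01], [0.75, -0.298, 0.017]]
vise [[0.34, -0.271, 0.013], [0.535, -0.155, 0.167]]
tape [[0.748, -0.099, 0.014], [0.787, -0.024, 0.067]]
bottle [[0.788, -0.284, 0.016], [0.878, -0.189, 0.203]]
first turn z -0.05; shift BEFORE turn: [0.0001 0.0001 0.0002]; AFTER turn: [0.0001 0.0001 0.0002]; pose [0.4702 0.0054 0.0622] yaw -84.15 F [-0.4 -0.   0.1] w 0.0601
```

>>> {"api": "move_arm", "payload": {"rows": "0 0 0 0 0 0 0.03;0 0 0 0 0 0 0.03;0 0 0 0 0 0 0.03;0 0 0 0 0 0 0.03;0 0 0 0 0 -0.01 0.03;0 0 0 0 0 -0.04 0.03;0 0 0 0 0 -0.05 0.03;0 0 0 0 0 -0.05 0.03", "squeeze": 30}}

```text
t: 4.65
eef_pos: [0.4695, 0.0051, 0.214]
ee_rot: [3.141, 0.0, -1.469]
force: [1.5, 0.8, -1.4]
width: 0.0354
gripper_force: 30.0
```

Run:
```python
from h import *
cx,cy,yw=.6584,-.1857,-2.2
for s in (42,-42):
    t=np.radians(yw); go(cx-np.sin(t)*s/1000,cy+np.cos(t)*s/1000,.022,yw)
```

```text
first turn z -82.00; shift BEFORE turn: [ 0.1673 -0.1745  0.192 ]; AFTER turn: [0.1961 0.1414 0.192 ]; pose [0.4695 0.0051 0.214 ] yaw -84.20 F [ 1.5  0.8 -1.4] w 0.0354
first turn z -82.00; shift BEFORE turn: [ 0.2505 -0.1628  0.192 ]; AFTER turn: [0.1961 0.2254 0.192 ]; pose [0.4695 0.0051 0.214 ] yaw -84.20 F [ 1.5  0.8 -1.4] w 0.0354
```

>>> {"api": "move_arm", "payload": {"rows": "0 0 0 0.0335 -0.0349 0 0.03;0 0 0 0.0335 -0.0349 0 0.03;0 0 0 0.0335 -0.0349 0 0.03;0 0 0 0.0335 -0.0349 0 0.03;0 0 0 0.0335 -0.0349 0 0.03;0 0 -10.25 0 0 0 0.03;0 0 -10.25 0 0 0 0.03;0 0 -10.25 0 0 0 0.03"}}

```text
t: 5.65
eef_pos: [0.6602, -0.1439, 0.2119]
ee_rot: [3.141, 0.001, -0.927]
force: [-0.1, 0.3, -1.0]
width: 0.0358
gripper_force: 30.0
```

>>> {"api": "move_arm", "payload": {"rows": "0 0 -10.25 0 0 0 0.03;0 0 -10.25 0 0 0 0.03;0 0 -10.25 0 0 0 0.03;0 0 -10.25 0 0 0 0.03;0 0 -10.25 0 0 0 0.03;0 0 0 0 0 0.04 0.03;0 0 0 0 0 0.04 0.03;0 0 0 0 0 0 0.03"}}

```text
t: 6.65
eef_pos: [0.6579, -0.1436, 0.1288]
ee_rot: [-3.142, 0.007, -0.039]
force: [0.1, 0.4, -1.1]
width: 0.0358
gripper_force: 30.0
```

Run:
```python
from h import *
p,d,K,W=wrist("w2")
P=cloud(K,W,d);z=P[...,2]; s=arm.get_state(); print(s["gripper_force"])
# board
m=(abs(P[...,0]-.66)<.1)&(abs(P[...,1]+.186)<.13)&(z>.007)&(z<.018);q=P[m]
print(len(q),np.nanmedian(q[:,2]),cv2.minAreaRect((q[:,:2]*1000).astype(np.float32)))
# held strap bottom region
m=(abs(P[...,0]-.66)<.08)&(abs(P[...,1]+.144)<.03)&(z>.1)&(z<.16);q=P[m];print(len(q), np.percentile(q,[1,50,99],axis=0).round(4) if len(q) else 0)
go(.660,-.1437,.0228,-2.2)
```

```text
29.966672658920288
29691 0.012032118237139455 ((678.0722045898438, -184.59243774414062), (264.9088134765625, 151.68235778808594), 86.67437744140625)
10680 [[ 0.6277 -0.1724  0.1218]
 [ 0.6706 -0.1445  0.1323]
 [ 0.6955 -0.1157  0.1537]]
first turn z 0.01; shift BEFORE turn: [ 0.0002 -0.0002  0.1087]; AFTER turn: [ 0.0002 -0.0002  0.1087]; pose [ 0.6598 -0.1439  0.1315] yaw -2.19 F [ 0.3  0.3 -0.2] w 0.0356
```

View pics/w2.png

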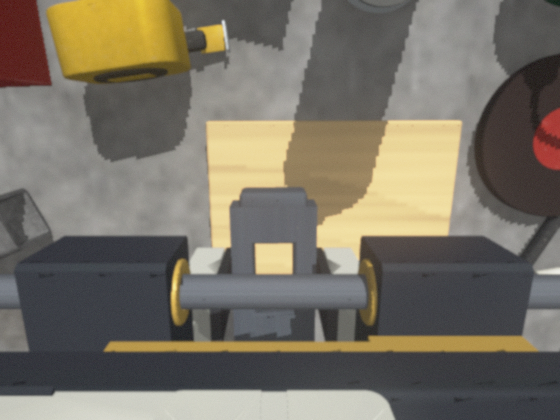

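The picture shows the held short strap centred at (273,225), the board's far edge along row 122 from column 207 to 461, and at the left (20,225) the loose tube's open end, so it is hollow.

>>> {"api": "move_arm", "payload": {"rows": "0 0 0 0 0 0.04 0.03;0 0 0 0 0 0.04 0.03;0 0 0 0 0 0.02 0.03;0 0 0 0 0 0.006 0.03;0 0 0 0 0 0.003 0.03;0 0 0 0 0 0 0.03;0 0 0 0 0 0 0.05;0 0 0 0 0 0 0.05"}}

```text
t: 7.7
eef_pos: [0.6611, -0.1437, 0.024]
ee_rot: [3.142, -0.001, -0.038]
force: [-0.2, -0.4, -0.2]
width: 0.0477
gripper_force: 0.0
```

>>> {"api": "move_arm", "payload": {"rows": "0 0 0 0 0 0 0.05;0 0 0 0 0 -0.01 0.05;0 0 0 0 0 -0.06 0.05;0 0 0 0 0 -0.06 0.05;0 0 0 0 0 -0.06 0.05;0 0 0 0 0 0 0.06;0 0 0 0 0 0 0.06"}}

```text
t: 8.57
eef_pos: [0.6604, -0.1436, 0.2137]
ee_rot: [-3.141, -0.001, -0.038]
force: [0.6, 1.3, -0.3]
width: 0.0595
gripper_force: 0.0
```

```bash
python3 - <<'E'
from h import *
p,d,K,W=wrist("w3")
P=cloud(K,W,d);z=P[...,2]
def rect(n,cx,cy,r,zl,zh):
    m=(np.hypot(P[...,0]-cx,P[...,1]-cy)<r)&(z>zl)&(z<zh)
    _,lab,s,_=cv2.connectedComponentsWithStats(m.astype(np.uint8)); m=lab==1+s[1:,4].argmax()
    q=P[m];r=cv2.minAreaRect((q[:,:2]*1000).astype(np.float32));print(n,np.round(np.r_[r[0],r[1],r[2]],1),np.median(q[:,2]).round(4),m.sum())
rect("short",.66,-.144,.06,.02,.04)
e=onz(K,W,[(207,122),(461,122)],.012)
print("board far corners",e.round(4))
rect("board",.66,-.186,.12,.007,.018)
go(.4529,.1686,.0622,-84.1)
E
cat >> h.py <<'E'
def rect(P,n,cx,cy,r,zl,zh):
    z=P[...,2];m=(np.hypot(P[...,0]-cx,P[...,1]-cy)<r)&(z>zl)&(z<zh)
    _,lab,s,_=cv2.connectedComponentsWithStats(m.astype(np.uint8)); m=lab==1+s[1:,4].argmax()
    q=P[m];r=cv2.minAreaRect((q[:,:2]*1000).astype(np.float32));print(n,np.round(np.r_[r[0],r[1],r[2]],1),np.percentile(q[:,2],[5,50,95]).round(4),m.sum())
E
```

```text
short [ 661.5 -144.2   36.    75.3   88.5] 0.0261 2457
board far corners [[ 0.7234 -0.0852  0.012 ]
 [ 0.7144 -0.3187  0.012 ]]
board [ 658.4 -186.2  180.3  120.4   87.8] 0.0121 19684
first turn z 81.90; shift BEFORE turn: [-0.2189 -0.304   0.1503]; AFTER turn: [-0.3318  0.1738  0.1503]; pose [ 0.6599 -0.1436  0.2125] yaw -2.20 F [-0.1 -0.4  0.1] w 0.0597
```

>>> {"api": "move_arm", "payload": {"rows": "0 0 10.24 0 0 0 0.06;0 0 10.24 0 0 0 0.06;0 0 10.24 0 0 0 0.06;0 0 10.24 0 0 0 0.06;0 0 10.24 0 0 0 0.06;0 0 10.24 0 0 0 0.06;0 0 10.24 0 0 0 0.06;0 0 10.24 0 0 0 0.06"}}

```text
t: 9.62
eef_pos: [0.6598, -0.1437, 0.2111]
ee_rot: [3.138, 0.0, -1.474]
force: [-0.3, 0.5, -0.1]
width: 0.0599
gripper_force: 0.0
```

>>> {"api": "move_arm", "payload": {"rows": "0 0 0 -0.0474 0.0248 0 0.06;0 0 0 -0.0474 0.0248 0 0.06;0 0 0 -0.0474 0.0248 0 0.06;0 0 0 -0.0474 0.0248 0 0.06;0 0 0 -0.0474 0.0248 0 0.06;0 0 0 -0.0474 0.0248 0 0.06;0 0 0 -0.0474 0.0248 0 0.06;0 0 0 0 0 0.03 0.06"}}

```text
t: 10.62
eef_pos: [0.4531, 0.1716, 0.1837]
ee_rot: [-3.139, 0.002, -1.463]
force: [0.9, 0.0, -0.0]
width: 0.06
gripper_force: 0.0
```

>>> {"api": "move_arm", "payload": {"rows": "0 0 0 0 0 0.05 0.06;0 0 0 0 0 0.02 0.06;0 0 0 0 0 0 0.06"}}

```text
t: 11.0
eef_pos: [0.4523, 0.1673, 0.1107]
ee_rot: [3.137, -0.003, -1.468]
force: [-0.7, 0.2, 0.3]
width: 0.0597
gripper_force: 0.0
```

Run:
```python
from h import *
p,d,K,W=wrist("w4")
P=cloud(K,W,d)
rect(P,"tube",.4622,.076,.06,.046,.057)
rect(P,"long",.453,.168,.07,.06,.072)
rect(P,"plate",.4622,.076,.2,.008,.0165)
rect(P,"stud",.4697,.003,.02,.074,.085)
go(.4529,.1686,.0622,-84.1)
```

```text
tube [461.7  86.6  40.1  89.6   6. ] [0.0501 0.052  0.0533] 10663
long [455.1 149.8  36.1  73.6   5. ] [0.0648 0.0662 0.0672] 7043
plate [490.1 124.7  19.  178.3   5.9] [0.0109 0.0121 0.0133] 7233Traceback (most recent call last):
  File "<stdin>", line 7, in <module>
  File "h.py", line 30, in rect
    _,lab,s,_=cv2.connectedComponentsWithStats(m.astype(np.uint8)); m=lab==1+s[1:,4].argmax()
                                                                             ~~~~~~~~~~~~~~^^
ValueError: attempt to get argmax of an empty sequence
```

>>> {"api": "move_arm", "payload": {"rows": "0 0 0 -0.0015 -0.001 0.03 0.06;0 0 0 0 0 0.0185 0.06;0 0 0 0 0 0 0.06;0 0 0 0 0 0 0.03;0 0 0 0 0 0 0.03;0 0 0 0 0 0 0.03;0 0 0 0 0 0 0.03;0 0 0 0 0 0 0.03", "squeeze": 35}}

```text
t: 12.05
eef_pos: [0.4544, 0.1701, 0.0652]
ee_rot: [3.141, 0.0, -1.468]
force: [-3.2, 0.5, 7.2]
width: 0.0356
gripper_force: 35.0
```

>>> {"api": "move_arm", "payload": {"rows": "0 0 0 0 0 -0.01 0.03;0 0 0 0 0 -0.04 0.03;0 0 0 0 0 -0.05 0.03;0 0 0 0 0 -0.05 0.03;0 0 0 0 0 0 0.03"}}

```text
t: 12.68
eef_pos: [0.4566, 0.1714, 0.219]
ee_rot: [-3.134, 0.004, -1.468]
force: [0.4, 0.5, -4.1]
width: 0.0356
gripper_force: 35.0
```

Run:
```python
from h import *
go(.6568,-.2277,.022,-2.2)
```

```text
first turn z -81.89; shift BEFORE turn: [ 0.4176 -0.1581  0.197 ]; AFTER turn: [0.2154 0.3911 0.197 ]; pose [0.4566 0.1714 0.219 ] yaw -84.09 F [ 0.4  0.5 -4.1] w 0.0356
```

Run:
```python
from h import *
go(.6568,-.2277,.022,-2.2)
s=arm.get_state();p,d,K,W=wrist("w5")
P=cloud(K,W,d)
c=s["eef_pos"]
ax=np.array([np.cos(s["ee_rot"][2]),np.sin(s["ee_rot"][2])])
q=P.reshape(-1,3)-c
a=q[:,:2]@ax; b=q[:,:2]@[ax[1],-ax[0]]
m=(abs(b)<.016)&(a>.015)&(a<.07)&(abs(q[:,2])<.04)
A=np.c_[a[m],b[m],np.ones(m.sum())];print(m.sum(),a[m].max(),np.linalg.lstsq(A,q[m,2],rcond=None)[0])
cv2.imwrite("pics/c5.png",p[100:300,130:430])
```

```text
first turn z -81.89; shift BEFORE turn: [ 0.4176 -0.1581  0.197 ]; AFTER turn: [0.2154 0.3911 0.197 ]; pose [0.4566 0.1714 0.219 ] yaw -84.09 F [ 0.4  0.5 -4.1] w 0.0356
7598 0.05709694515747176 [-0.0304756  -0.00645847  0.00172622]
```

View pics/c5.png

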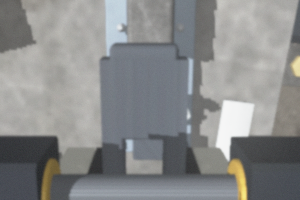

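The crop shows the long strap held by its middle, with its end at rows 45-135; it sits 12 mm below the TCP and tips by about 1.7 degrees.

>>> {"api": "move_arm", "payload": {"rows": "0 0 0 0.0522 -0.0198 0 0.03;0 0 0 0.0522 -0.0198 0 0.03;0 0 0 0.0522 -0.0198 0 0.03;0 0 0 0.0522 -0.0198 0 0.03;0 0 0 0.0522 -0.0198 0 0.03;0 0 0 0.0522 -0.0198 0 0.03;0 0 0 0.0522 -0.0198 0 0.03;0 0 0 0.0522 -0.0198 0 0.03"}}

```text
t: 13.72
eef_pos: [0.6546, -0.2304, 0.2118]
ee_rot: [3.138, 0.001, -1.468]
force: [0.8, 1.8, -3.9]
width: 0.0358
gripper_force: 35.0
```

>>> {"api": "move_arm", "payload": {"rows": "0 0 -10.24 0 0 0 0.03;0 0 -10.24 0 0 0 0.03;0 0 -10.24 0 0 0 0.03;0 0 -10.24 0 0 0 0.03;0 0 -10.24 0 0 0 0.03;0 0 -10.24 0 0 0 0.03;0 0 -10.24 0 0 0 0.03;0 0 -10.24 0 0 0 0.03"}}

```text
t: 14.72
eef_pos: [0.6539, -0.2287, 0.2117]
ee_rot: [-3.141, 0.004, -0.033]
force: [0.8, 0.1, -4.1]
width: 0.0356
gripper_force: 35.0
```

>>> {"api": "move_arm", "payload": {"rows": "0 0 0 0 0 0.05 0.03;0 0 0 0 0 0.05 0.03;0 0 0 0 0 0.05 0.03;0 0 0 0 0 0 0.03;0 0 0 0 0 0 0.03"}}

```text
t: 15.35
eef_pos: [0.6557, -0.2293, 0.0654]
ee_rot: [3.141, -0.0, -0.038]
force: [0.6, -0.1, -2.4]
width: 0.0352
gripper_force: 35.0
```

Run:
```python
from h import *
go(.6568,-.2277,.0255,-2.2)
print(np.degrees(arm.get_state()["ee_rot"]))
```

```text
first turn z 0.03; shift BEFORE turn: [ 0.001  -0.0016  0.0399]; AFTER turn: [ 0.001  -0.0016  0.0399]; pose [ 0.6557 -0.2293  0.0654] yaw -2.17 F [ 0.6 -0.1 -2.4] w 0.0352
[ 1.79962080e+02 -1.04391271e-02 -2.16531681e+00]
```

>>> {"api": "move_arm", "payload": {"rows": "0 0 0 0.001 -0.0015 0.025 0.03;0 0 0 0 0 0.01 0.03;0 0 0 0 0 0.003 0.03;0 0 0 0 0 0.002 0.03;0 0 0 0 0 0 0.03;0 0 0 0 0 0 0.03"}}

```text
t: 16.1
eef_pos: [0.6566, -0.2277, 0.0253]
ee_rot: [3.141, -0.001, -0.038]
force: [-0.3, 0.3, -2.3]
width: 0.0354
gripper_force: 35.0
```

>>> {"api": "move_arm", "payload": {"rows": "0 0 0 0 0 0.0012 0.03;0 0 0 0 0 0 0.03;0 0 0 0 0 0 0.05;0 0 0 0 0 0 0.05;0 0 0 0 0 0 0.05;0 0 0 0 0 -0.01 0.05;0 0 0 0 0 -0.06 0.05;0 0 0 0 0 -0.06 0.05"}}

```text
t: 17.1
eef_pos: [0.6559, -0.2276, 0.155]
ee_rot: [3.141, 0.001, -0.038]
force: [1.4, 0.4, 0.2]
width: 0.05
gripper_force: 0.0
```

>>> {"api": "move_arm", "payload": {"rows": "0 0 0 0 0 -0.06 0.06;0 0 0 0 0 0 0.06;0 0 0 0 0 0 0.06"}}

```text
t: 17.48
eef_pos: [0.656, -0.2274, 0.214]
ee_rot: [-3.141, -0.001, -0.038]
force: [-0.3, 0.0, -0.3]
width: 0.06
gripper_force: 0.0
```

Run:
```python
from h import *
p,d,K,W=wrist("w6"); P=cloud(K,W,d)
rect(P,"long",.657,-.228,.035,.02,.04);rect(P,"short",.66,-.144,.05,.02,.04)
rect(P,"long",.657,-.228,.07,.02,.04)
go(.4622,.0762,.035,-84.1)
p,d=arm.grab_frame("top");K,W=cam("top");P=cloud(K,W,d)
rect(P,"tubeseat",.4622,.076,.065,.045,.062)
rect(P,"plate",.4622,.076,.2,.006,.018)
rect(P,"studS",.47,.0035,.03,.06,.09);rect(P,"studL",.452,.1704,.03,.06,.09)
```

```text
long [ 656.8 -228.2   35.8   69.6   88.1] [0.0248 0.0261 0.0273] 2177
short [ 661.2 -144.3   36.7   76.    88.5] [0.0238 0.0261 0.0273] 2576
long [ 656.8 -228.2   36.   111.7   87.8] [0.0248 0.0261 0.0273] 3921
first turn z 81.90; shift BEFORE turn: [-0.2048 -0.2959  0.1778]; AFTER turn: [-0.3218  0.1611  0.1778]; pose [ 0.6555 -0.2273  0.2128] yaw -2.20 F [ 0.7  0.8 -0.2] w 0.0599
tubeseat [461.9  77.2  39.9 109.5   5.9] [0.0507 0.0535 0.0565] 773
plate [459.8  98.   84.9 286.1   5.9] [0.0106 0.0137 0.0166] 2452
studS [4.695e+02 4.000e+00 9.300e+00 1.130e+01 4.000e-01] [0.0684 0.0782 0.084 ] 24
studL [452.6 169.9  10.6   9.3  88.8] [0.0697 0.0785 0.0848] 22
```

>>> {"api": "move_arm", "payload": {"rows": "0 0 10.24 0 0 0 0.06;0 0 10.24 0 0 0 0.06;0 0 10.24 0 0 0 0.06;0 0 10.24 0 0 0 0.06;0 0 10.24 0 0 0 0.06;0 0 10.24 0 0 0 0.06;0 0 10.24 0 0 0 0.06;0 0 10.24 0 0 0 0.06"}}

```text
t: 18.58
eef_pos: [0.6555, -0.2275, 0.2115]
ee_rot: [3.139, 0.001, -1.474]
force: [-0.3, -0.1, -0.9]
width: 0.0601
gripper_force: 0.0
```

>>> {"api": "move_arm", "payload": {"rows": "0 0 0 -0.046 0.023 0 0.06;0 0 0 -0.046 0.023 0 0.06;0 0 0 -0.046 0.023 0 0.06;0 0 0 -0.046 0.023 0 0.06;0 0 0 -0.046 0.023 0 0.06;0 0 0 -0.046 0.023 0 0.06;0 0 0 -0.046 0.023 0 0.06;0 0 0 0 0 0.05 0.06"}}

```text
t: 19.58
eef_pos: [0.4638, 0.0796, 0.1653]
ee_rot: [-3.135, 0.003, -1.463]
force: [0.6, 0.9, -1.2]
width: 0.0601
gripper_force: 0.0
```

>>> {"api": "move_arm", "payload": {"rows": "0 0 0 0 0 0.05 0.06;0 0 0 0 0 0 0.06;0 0 0 0 0 0 0.06"}}

```text
t: 19.95
eef_pos: [0.4637, 0.0763, 0.1143]
ee_rot: [-3.141, -0.001, -1.468]
force: [0.2, 0.6, 0.5]
width: 0.06
gripper_force: 0.0
```

Run:
```python
from h import *
go(.4620,.0767,.034,-84.1)
```

```text
first turn z 0.01; shift BEFORE turn: [-0.0006  0.0017  0.0803]; AFTER turn: [-0.0006  0.0017  0.0803]; pose [0.4637 0.0763 0.1143] yaw -84.09 F [0.2 0.6 0.5] w 0.0600
```

>>> {"api": "move_arm", "payload": {"rows": "0 0 0 0 0.0017 0.04 0.06;0 0 0 0 0 0.03 0.06;0 0 0 0 0 0.0103 0.06;0 0 0 0 0 0 0.06;0 0 0 0 0 0 0.035;0 0 0 0 0 0 0.035;0 0 0 0 0 0 0.035;0 0 0 0 0 0 0.035", "squeeze": 40}}

```text
t: 20.95
eef_pos: [0.462, 0.0764, 0.034]
ee_rot: [-3.14, 0.0, -1.468]
force: [-0.5, 0.1, 8.1]
width: 0.0395
gripper_force: 40.0
```

>>> {"api": "move_arm", "payload": {"rows": "0 0 0 0 0 0 0.035;0 0 0 0 0 -0.01 0.035;0 0 0 0 0 -0.03 0.035;0 0 0 0 0 -0.05 0.035;0 0 0 0 0 -0.05 0.035;0 0 0 0 0 -0.03 0.035;0 0 0 0 0 0 0.035;0 0 0 0 0 0 0.035"}}

```text
t: 21.95
eef_pos: [0.4602, 0.0758, 0.2021]
ee_rot: [3.14, -0.0, -1.468]
force: [-0.2, -0.5, -4.3]
width: 0.0397
gripper_force: 40.0
```

Run:
```python
from h import *
go(.4971,.3860,.025,-88.5)
```

```text
first turn z 4.37; shift BEFORE turn: [-0.3049 -0.0684  0.1771]; AFTER turn: [-0.3092 -0.045   0.1771]; pose [0.4602 0.0758 0.2021] yaw -84.13 F [-0.2 -0.5 -4.3] w 0.0397
```

>>> {"api": "move_arm", "payload": {"rows": "0 0 4.4 0 0 0 0.035;0 0 0 -0.0515 -0.0075 0 0.035;0 0 0 -0.0515 -0.0075 0 0.035;0 0 0 -0.0515 -0.0075 0 0.035;0 0 0 -0.0515 -0.0075 0 0.035;0 0 0 -0.0515 -0.0075 0 0.035;0 0 0 -0.0515 -0.0075 0 0.035;0 0 0 0 0 0.05 0.035"}}

```text
t: 22.95
eef_pos: [0.4997, 0.3911, 0.1533]
ee_rot: [-3.138, 0.003, -1.542]
force: [-1.0, -0.2, -5.3]
width: 0.0397
gripper_force: 40.0
```

>>> {"api": "move_arm", "payload": {"rows": "0 0 0 0 0 0.05 0.035;0 0 0 0 0 0 0.035;0 0 0 0 0 0 0.035"}}

```text
t: 23.32
eef_pos: [0.4989, 0.3864, 0.1038]
ee_rot: [-3.141, -0.001, -1.544]
force: [0.0, 1.5, -2.8]
width: 0.0396
gripper_force: 40.0
```

Run:
```python
from h import *
p,d=arm.grab_frame("top");K,W=cam("top");P=cloud(K,W,d)
p2,d2,K2,W2=wrist("w7");P2=cloud(K2,W2,d2);rect(P2,"traywall",.497,.386,.11,.015,.035)
cv2.imwrite("pics/t7.png",cv2.resize(p[130:290,90:250],None,fx=2.5,fy=2.5))
im=np.zeros((420,960,3),np.uint8);im[:,:560]=p2;im[:400,560:]=cv2.resize(p[130:290,90:250],(400,400))
cv2.imwrite("pics/t7.png",cv2.resize(im,(800,350)))
go(.4971,.3860,.025,-88.5)
```

```text
traywall [498.8 354.4 110.3 106.3   1.3] [0.0166 0.0236 0.025 ] 3515
first turn z 0.00; shift BEFORE turn: [0.001  0.0022 0.0803]; AFTER turn: [0.001  0.0022 0.0803]; pose [0.4993 0.3871 0.1053] yaw -88.50 F [-0.4  0.7 -2.8] w 0.0395
```

View pics/t7.png

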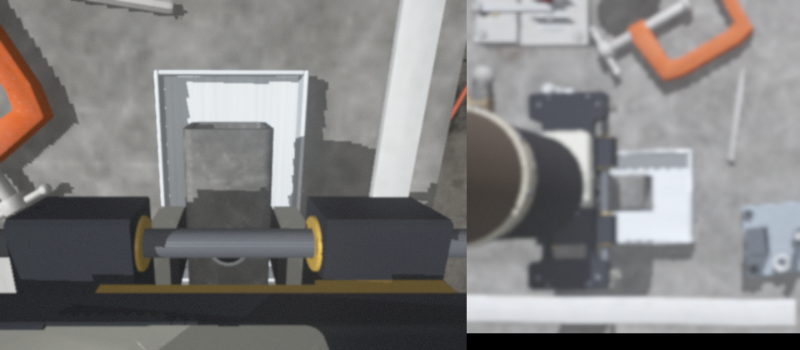

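The tube hangs level over the tray: tray walls at columns 155-308 and tube at 185-272 of the left picture, with clearance on both sides.

>>> {"api": "move_arm", "payload": {"rows": "0 0 0 0 0.0008 0.04 0.035;0 0 0 0 0 0.025 0.035;0 0 0 0 0 0.01 0.035;0 0 0 0 0 0.0045 0.035;0 0 0 0 0 0 0.035;0 0 0 0 0 0.001 0.035;0 0 0 0 0 0 0.035"}}

```text
t: 24.3
eef_pos: [0.4982, 0.3871, 0.025]
ee_rot: [-3.139, 0.002, -1.544]
force: [-3.5, -0.5, 7.2]
width: 0.0398
gripper_force: 40.0
```

>>> {"api": "move_arm", "payload": {"rows": "0 0 0 0 0 0 0.049;0 0 0 0 0 0 0.049;0 0 0 0 0 0 0.049;0 0 0 0 0 -0.01 0.049;0 0 0 0 0 -0.05 0.049;0 0 0 0 0 -0.06 0.049;0 0 0 0 0 -0.06 0.06;0 0 0 0 0 0 0.06"}}

```text
t: 25.3
eef_pos: [0.4996, 0.3882, 0.2095]
ee_rot: [-3.134, 0.008, -1.544]
force: [0.4, 0.9, -1.2]
width: 0.0589
gripper_force: 0.0
```

Run:
```python
from h import *
p,d,K,W=wrist("w8");P=cloud(K,W,d);rect(P,"drilled in tray",.497,.386,.07,.036,.055)
go(.6400,.0881,.020,-69.4)
```

```text
drilled in tray [498.7 387.7  40.1 110.5   1.6] [0.0411 0.0431 0.0443] 5648
first turn z -19.10; shift BEFORE turn: [ 0.3027 -0.1339  0.1862]; AFTER turn: [ 0.3298 -0.0274  0.1862]; pose [0.4983 0.3872 0.2062] yaw -88.50 F [-0.2  0.2 -1.1] w 0.0591
```

>>> {"api": "move_arm", "payload": {"rows": "0 0 -9.55 0 0 0 0.065;0 0 -9.55 0 0 0 0.065;0 0 0 0.055 -0.0046 0 0.065;0 0 0 0.055 -0.0046 0 0.065;0 0 0 0.055 -0.0046 0 0.065;0 0 0 0.055 -0.0046 0 0.065;0 0 0 0.055 -0.0046 0 0.065;0 0 0 0.055 -0.0046 0 0.065"}}

```text
t: 26.35
eef_pos: [0.6393, 0.0851, 0.2015]
ee_rot: [3.14, 0.0, -1.211]
force: [1.1, 0.7, 0.4]
width: 0.0648
gripper_force: 0.0
```

>>> {"api": "move_arm", "payload": {"rows": "0 0 0 0 0 0.05 0.065;0 0 0 0 0 0.05 0.065;0 0 0 0 0 0 0.065;0 0 0 0 0 0 0.065"}}

```text
t: 26.85
eef_pos: [0.6402, 0.0872, 0.1039]
ee_rot: [-3.141, -0.001, -1.211]
force: [0.6, -0.2, 0.5]
width: 0.065
gripper_force: 0.0
```

Run:
```python
from h import *
p,d,K,W=wrist("w9");P=cloud(K,W,d);rect(P,"plain",.64,.088,.065,.035,.047)
go(.6400,.0881,.022,-69.4)
```

```text
plain [645.5  75.6  39.9  82.8  20.6] [0.0383 0.0401 0.0412] 8736
first turn z 0.04; shift BEFORE turn: [-0.0008  0.0003  0.0827]; AFTER turn: [-0.0008  0.0003  0.0827]; pose [0.6406 0.0875 0.1047] yaw -69.36 F [0.1 0.8 0.2] w 0.0649
```

View pics/w9.png

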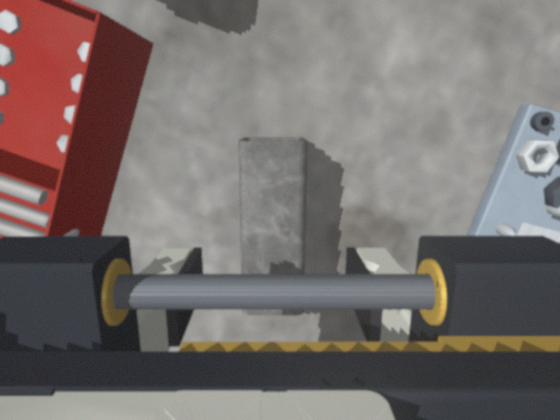

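The plain tube lies between the open fingers (columns 240-305, no hole); the red toolbox stands near the left gripper side, so I check its height.

Run:
```python
from h import *
f=np.load("w9.npz");P=cloud(f["K"],f["W"],f["d"])[:235]
q=P.reshape(-1,3)
s=arm.get_state();c=s["eef_pos"];a=s["ee_rot"][2]
r=q-c;x=r[:,0]*np.cos(a)+r[:,1]*np.sin(a);y=r[:,0]*np.sin(a)-r[:,1]*np.cos(a)
m=(y<-.03)&(abs(x)<.06)&(q[:,2]>.015);print("near wrist",m.sum(), np.nanpercentile(np.c_[x,y,q[:,2]][m],[1,99],axis=0).round(3) if m.sum() else 0)
K,W=cam("top");q=cloud(K,W,np.load("top0.npy")).reshape(-1,3)
c=np.array([.64,.088]);r=q[:,:2]-c;x=r[:,0]*np.cos(a)+r[:,1]*np.sin(a);y=r[:,0]*np.sin(a)-r[:,1]*np.cos(a)
for lim in (.1,.12,.15):
    m=(y<-.03)&(y>-lim)&(abs(x)<.05)&(q[:,2]>.015);print(lim,m.sum(),q[m].max(0) if m.sum() else 0)
```

```text
near wrist 6312 [[-0.003 -0.166  0.016]
 [ 0.059 -0.095  0.076]]
0.1 11 [0.7506283  0.08009774 0.07814676]
0.12 207 [0.75144803 0.145121   0.08137143]
0.15 362 [0.79114007 0.18281306 0.08137143]
```

>>> {"api": "move_arm", "payload": {"rows": "0 0 0 -0.0008 0 0.04 0.065;0 0 0 0 0 0.025 0.065;0 0 0 0 0 0.0097 0.065;0 0 0 0 0 0 0.065;0 0 0 0 0 0 0.035;0 0 0 0 0 0 0.035;0 0 0 0 0 0 0.035;0 0 0 0 0 0 0.035", "squeeze": 40}}

```text
t: 27.9
eef_pos: [0.6399, 0.088, 0.0287]
ee_rot: [-3.14, -0.0, -1.211]
force: [0.6, 1.7, 4.3]
width: 0.04
gripper_force: 40.0
```

>>> {"api": "move_arm", "payload": {"rows": "0 0 0 0 0 0 0.035;0 0 0 0 0 -0.01 0.035;0 0 0 0 0 -0.05 0.035;0 0 0 0 0 -0.05 0.035;0 0 0 0 0 -0.05 0.035;0 0 0 0 0 0 0.035"}}

```text
t: 28.65
eef_pos: [0.6407, 0.0881, 0.1925]
ee_rot: [-3.135, -0.0, -1.211]
force: [0.9, -0.2, -4.7]
width: 0.0397
gripper_force: 40.0
```

Run:
```python
from h import *
go(.4620,.0767,.042,-84.1)
s=arm.get_state();p,d,K,W=wrist("w10")
P=cloud(K,W,d);c=s["eef_pos"];a=s["ee_rot"][2]
q=P.reshape(-1,3)-c;x=q[:,0]*np.cos(a)+q[:,1]*np.sin(a);y=q[:,0]*np.sin(a)-q[:,1]*np.cos(a)
m=(x>.012)&(x<.07)&(abs(y)<.03)&(abs(q[:,2])<.03)
A=np.c_[x[m],y[m],np.ones(m.sum())];print(np.linalg.lstsq(A,q[m,2],rcond=None)[0],np.percentile(x[m],99.5))
r=cv2.minAreaRect((np.c_[x,y][m]*1000).astype(np.float32));print(r)
```

```text
first turn z 14.70; shift BEFORE turn: [-0.0522  0.1712  0.1505]; AFTER turn: [-0.0071  0.1789  0.1505]; pose [0.6407 0.0881 0.1925] yaw -69.40 F [ 0.9 -0.2 -4.7] w 0.0397
[-0.20747266 -0.00522992  0.01634428] 0.0548789099706675
((33.493614196777344, 0.008586883544921875), (42.98390197753906, 59.97500991821289), 0.0029660689178854227)
```

Run:
```python
from h import *
f=np.load("w10.npz");s=arm.get_state();P=cloud(f["K"],f["W"],f["d"]);c=s["eef_pos"];a=s["ee_rot"][2]
q=P.reshape(-1,3)-c;x=q[:,0]*np.cos(a)+q[:,1]*np.sin(a);y=q[:,0]*np.sin(a)-q[:,1]*np.cos(a)
for lo in (.016,.024,.032,.04,.048,.053,.056):
    m=(x>lo)&(x<lo+.004)&(abs(y)<.016)&(abs(q[:,2])<.04);print(lo,m.sum(),np.median(q[m,2]).round(4))
m=(x>.015)&(x<.06)&(abs(y)<.03)&(q[:,2]>-.0)&(q[:,2]<.02);print(np.percentile(y[m],[1,99]),np.percentile(x[m],99.5))
print(arm.get_state()["force"], arm.get_state()["moment"])
```

```text
0.016 767 0.0146
0.024 799 0.0145
0.032 826 0.0145
0.04 858 0.0146
0.048 891 0.0145
0.053 1029 0.0134
0.056 0 nan
[-0.02092019  0.0176058 ] 0.055217977979276946
[-0.88077181 -0.44930523 -5.2825583 ] [0.05906401 0.08951799 0.01997755]
  return _methods._mean(a, axis=axis, dtype=dtype,
  ret = ret.dtype.type(ret / rcount)
```

>>> {"api": "move_arm", "payload": {"rows": "0 0 7.35 0 0 0 0.035;0 0 7.35 0 0 0 0.035;0 0 0 -0.0018 0.0447 0 0.035;0 0 0 -0.0018 0.0447 0 0.035;0 0 0 -0.0018 0.0447 0 0.035;0 0 0 -0.0018 0.0447 0 0.035;0 0 0 0 0 0.04 0.035;0 0 0 0 0 0.04 0.035"}}

```text
t: 29.7
eef_pos: [0.4587, 0.076, 0.1063]
ee_rot: [3.141, 0.0, -1.468]
force: [1.1, 0.6, -6.2]
width: 0.0395
gripper_force: 40.0
```

>>> {"api": "move_arm", "payload": {"rows": "0 0 0 0 0 0 0.035;0 0 0 0 0 0 0.035;0 0 0 0 0 0 0.035;0 0 0 0 0 0 0.035"}}

```text
t: 30.2
eef_pos: [0.461, 0.0767, 0.1088]
ee_rot: [-3.14, 0.001, -1.468]
force: [0.3, -0.5, -4.3]
width: 0.0403
gripper_force: 40.0
```

```bash
cat >> h.py <<'E'
def held(fn,hw,ya=.03):
    s=arm.get_state();p,d,K,W=wrist(fn);P=cloud(K,W,d);c=s["eef_pos"];a=s["ee_rot"][2]
    q=P.reshape(-1,3)-c;x=q[:,0]*np.cos(a)+q[:,1]*np.sin(a);y=q[:,0]*np.sin(a)-q[:,1]*np.cos(a)
    for lo in (.016,.024,.032,.04,.048):
        m=(x>lo)&(x<lo+.004)&(abs(y)<hw)&(abs(q[:,2])<.03);print(lo,m.sum(),np.median(q[m,2]).round(4) if m.sum() else 0)
    m=(x>.026)&(x<.08)&(abs(y)<hw)&(abs(q[:,2])<.025);print("end x",np.percentile(x[m],99.5))
    return P
E
python3 - <<'E'
from h import *
P=held("w11",.016)
go(.4620,.0767,.042,-84.1)
rect(P,"plate",.4622,.076,.2,.008,.0165)
rect(P,"studS",.4697,.004,.02,.074,.085)
E
```

```text
0.016 772 0.0115
0.024 804 0.0115
0.032 838 0.0115
0.04 863 0.0116
0.048 966 0.0114
end x 0.0548498495158153
first turn z -0.02; shift BEFORE turn: [ 0.0001 -0.0011  0.0666]; AFTER turn: [ 0.0001 -0.0011  0.0666]; pose [0.4608 0.0767 0.1086] yaw -84.12 F [-1.   0.8 -4.3] w 0.0397
plate [467.2  28.5  84.2 146.1   5.8] [0.0109 0.0121 0.0133] 12403
studS [469.7   3.2  10.6  10.7  13.7] [0.0749 0.0783 0.0806] 426
```

View pics/w11.png

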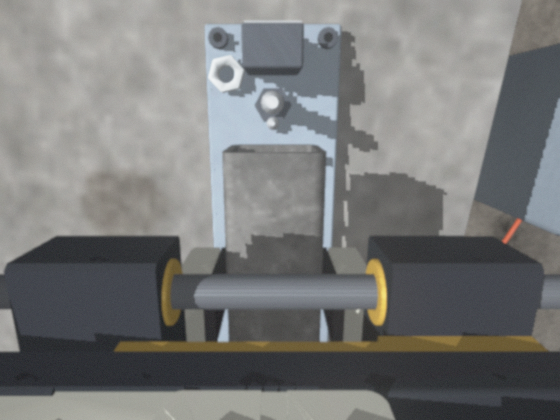

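The plain tube hangs level above the seat (columns 223-325), with the short-side stud at (271,103) and the heel block at (272,45) free.

>>> {"api": "move_arm", "payload": {"rows": "0 0 0 0.0003 -0.0013 0.03 0.035;0 0 0 0 0 0.01 0.035;0 0 0 0 0 0.01 0.035;0 0 0 0 0 0.005 0.035;0 0 0 0 0 0.005 0.035;0 0 0 0 0 0.004 0.035;0 0 0 0 0 0.003 0.035;0 0 0 0 0 0 0.035"}}

```text
t: 31.25
eef_pos: [0.4618, 0.0763, 0.0408]
ee_rot: [3.142, -0.0, -1.468]
force: [0.3, 0.6, -4.0]
width: 0.0394
gripper_force: 40.0
```

>>> {"api": "move_arm", "payload": {"rows": "0 0 0 0 0 0.001 0.035;0 0 0 0 0 0 0.035;0 0 0 0 0 0 0.05;0 0 0 0 0 0 0.06;0 0 0 0 0 0 0.06;0 0 0 0 0 -0.01 0.06;0 0 0 0 0 -0.05 0.06;0 0 0 0 0 -0.06 0.06"}}

```text
t: 32.25
eef_pos: [0.4611, 0.0758, 0.1612]
ee_rot: [3.14, -0.001, -1.468]
force: [1.2, 2.0, -0.4]
width: 0.0601
gripper_force: 0.0
```

>>> {"api": "move_arm", "payload": {"rows": "0 0 0 0 0 -0.05 0.06;0 0 0 0 0 0 0.06;0 0 0 0 0 0 0.06"}}

```text
t: 32.62
eef_pos: [0.4614, 0.0762, 0.2102]
ee_rot: [-3.141, 0.001, -1.468]
force: [0.0, -0.9, 0.1]
width: 0.0602
gripper_force: 0.0
```

Run:
```python
from h import *
p,d,K,W=wrist("w12");P=cloud(K,W,d);rect(P,"tube seated",.462,.0765,.07,.044,.06);rect(P,"tray",.4987,.3877,.07,.036,.055) if 0 else 0
go(.6568,-.2282,.0222,-2.2)
```

```text
tube seated [462.2  77.   40.1 110.6   5.9] [0.05   0.0521 0.0533] 5878
first turn z -81.92; shift BEFORE turn: [ 0.3227 -0.1635  0.1872]; AFTER turn: [0.2072 0.2965 0.1872]; pose [0.4611 0.076  0.2094] yaw -84.12 F [-0.7 -0.6  0.2] w 0.0598
```

>>> {"api": "move_arm", "payload": {"rows": "0 0 0 0.0461 -0.0234 0 0.06;0 0 0 0.0461 -0.0234 0 0.06;0 0 0 0.0461 -0.0234 0 0.06;0 0 0 0.0461 -0.0234 0 0.06;0 0 0 0.0461 -0.0234 0 0.06;0 0 0 0.0461 -0.0234 0 0.06;0 0 0 0.0461 -0.0234 0 0.06;0 0 0 0 0 0 0.055"}}

```text
t: 33.67
eef_pos: [0.6578, -0.2308, 0.206]
ee_rot: [3.136, 0.001, -1.471]
force: [-0.5, 0.2, -1.6]
width: 0.0564
gripper_force: 0.0
```

>>> {"api": "move_arm", "payload": {"rows": "0 0 -10.24 0 0 0 0.055;0 0 -10.24 0 0 0 0.055;0 0 -10.24 0 0 0 0.055;0 0 -10.24 0 0 0 0.055;0 0 -10.24 0 0 0 0.055;0 0 -10.24 0 0 0 0.055;0 0 -10.24 0 0 0 0.055;0 0 -10.24 0 0 0 0.055"}}

```text
t: 34.67
eef_pos: [0.6569, -0.2271, 0.2083]
ee_rot: [-3.141, 0.003, -0.032]
force: [0.0, -0.0, -0.4]
width: 0.0551
gripper_force: 0.0
```

>>> {"api": "move_arm", "payload": {"rows": "0 0 0 0 0 0.05 0.055;0 0 0 0 0 0.05 0.055;0 0 0 0 0 0.05 0.055;0 0 0 0 0 0 0.055;0 0 0 0 0 0 0.055;0 0 0 0 0 0 0.055"}}

```text
t: 35.42
eef_pos: [0.6593, -0.228, 0.0625]
ee_rot: [3.141, -0.004, -0.038]
force: [-0.2, -0.2, -0.1]
width: 0.0553
gripper_force: 0.0
```

Run:
```python
from h import *
go(.6568,-.2282,.0222,-2.2)
```

```text
first turn z 0.04; shift BEFORE turn: [-0.0025  0.0003  0.0403]; AFTER turn: [-0.0025  0.0003  0.0403]; pose [ 0.6593 -0.228   0.0625] yaw -2.16 F [-0.2 -0.2 -0.1] w 0.0553
```

>>> {"api": "move_arm", "payload": {"rows": "0 0 0 -0.0018 0 0.025 0.055;0 0 0 0 0 0.0145 0.055;0 0 0 0 0 0 0.055;0 0 0 0 0 0 0.055;0 0 0 0 0 0 0.03;0 0 0 0 0 0 0.03;0 0 0 0 0 0 0.03;0 0 0 0 0 0 0.03", "squeeze": 45}}

```text
t: 36.42
eef_pos: [0.656, -0.2278, 0.0204]
ee_rot: [-3.142, -0.0, -0.038]
force: [-0.1, 0.5, 1.5]
width: 0.0355
gripper_force: 45.0
```

>>> {"api": "move_arm", "payload": {"rows": "0 0 0 0 0 0 0.03;0 0 0 0 0 -0.01 0.03;0 0 0 0 0 -0.05 0.03;0 0 0 0 0 -0.06 0.03;0 0 0 0 0 -0.06 0.03;0 0 0 0 0 0 0.03;0 0 0 0 0 0 0.03;0 0 0 0 0 0 0.03"}}

```text
t: 37.42
eef_pos: [0.6548, -0.2275, 0.1981]
ee_rot: [-3.141, 0.004, -0.038]
force: [-0.6, 0.4, -4.1]
width: 0.0353
gripper_force: 45.0
```

Run:
```python
from h import *
P=held("w13",.016)
go(.4526,.1707,.062,-84.1)
```

```text
0.016 588 0.0055
0.024 746 0.0055
0.032 780 0.0055
0.04 797 0.0055
0.048 858 0.0055
end x 0.0569109058340144
first turn z 81.90; shift BEFORE turn: [-0.2175 -0.3903  0.1361]; AFTER turn: [-0.417   0.1604  0.1361]; pose [ 0.655  -0.2276  0.1981] yaw -2.20 F [ 0.2 -0.2 -4.1] w 0.0354
```

>>> {"api": "move_arm", "payload": {"rows": "0 0 10.24 0 0 0 0.03;0 0 10.24 0 0 0 0.03;0 0 10.24 0 0 0 0.03;0 0 10.24 0 0 0 0.03;0 0 10.24 0 0 0 0.03;0 0 10.24 0 0 0 0.03;0 0 10.24 0 0 0 0.03;0 0 10.24 0 0 0 0.03"}}

```text
t: 38.48
eef_pos: [0.6554, -0.2278, 0.1986]
ee_rot: [3.139, 0.001, -1.474]
force: [-0.1, -0.1, -4.3]
width: 0.0357
gripper_force: 45.0
```

>>> {"api": "move_arm", "payload": {"rows": "0 0 0 -0.0523 0.0201 0 0.03;0 0 0 -0.0523 0.0201 0 0.03;0 0 0 -0.0523 0.0201 0 0.03;0 0 0 -0.0523 0.0201 0 0.03;0 0 0 -0.0523 0.0201 0 0.03;0 0 0 -0.0523 0.0201 0 0.03;0 0 0 -0.0523 0.0201 0 0.03;0 0 0 -0.0523 0.0201 0 0.03"}}

```text
t: 39.48
eef_pos: [0.4518, 0.173, 0.1996]
ee_rot: [3.141, -0.001, -1.468]
force: [1.0, 1.7, -4.3]
width: 0.0353
gripper_force: 45.0
```

>>> {"api": "move_arm", "payload": {"rows": "0 0 0 0 0 0.04 0.03;0 0 0 0 0 0.04 0.03;0 0 0 0 0 0 0.03;0 0 0 0 0 0 0.03;0 0 0 0 0 0 0.03;0 0 0 0 0 0 0.03;0 0 0 0 0 0 0.03;0 0 0 0 0 0 0.03"}}

```text
t: 40.48
eef_pos: [0.4532, 0.1719, 0.1206]
ee_rot: [-3.141, 0.0, -1.468]
force: [0.4, 0.3, -4.1]
width: 0.0356
gripper_force: 45.0
```

Run:
```python
from h import *
P=held("w14",.016)
go(.4523,.172,.0605,-84.1)
rect(P,"tube",.462,.0765,.065,.044,.06)
f=np.load("w14.npz");cv2.imwrite("pics/w14c.png",cv2.resize(f["p"][60:330,150:400],None,fx=2,fy=2))
```

```text
0.016 539 0.0057
0.024 749 0.0058
0.032 778 0.0057
0.04 815 0.0058
0.048 846 0.0057
end x 0.05753290309753688
first turn z -0.02; shift BEFORE turn: [-0.0002  0.0008  0.06  ]; AFTER turn: [-0.0002  0.0008  0.06  ]; pose [0.4532 0.1718 0.1205] yaw -84.12 F [ 0.1 -0.  -4.4] w 0.0357
tube [461.5  83.5  40.3  78.5   5.7] [0.0501 0.052  0.0532] 10016
```

View pics/w14c.png

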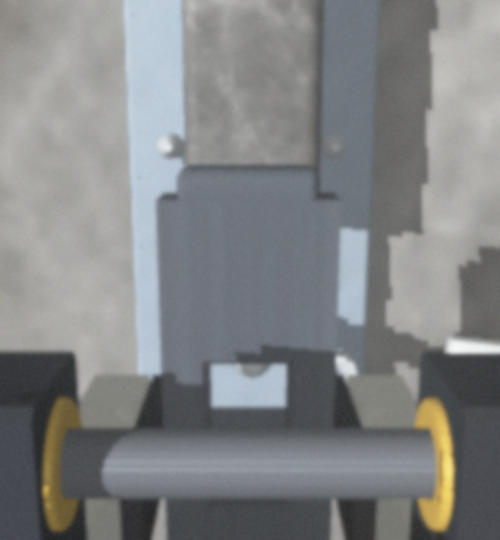

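The strap hangs level over its place; through the slot (columns 211-287 of the crop) the stud's tip shows at (250,365), in the middle of the slot's width.

>>> {"api": "move_arm", "payload": {"rows": "0 0 0 0 0.0006 0.015 0.03;0 0 0 0 0 0.015 0.03;0 0 0 0 0 0.015 0.03;0 0 0 0 0 0.007 0.03;0 0 0 0 0 0.005 0.03;0 0 0 0 0 0.002 0.03;0 0 0 0 0 0 0.03;0 0 0 0 0 0 0.03"}}

```text
t: 41.52
eef_pos: [0.4527, 0.172, 0.0617]
ee_rot: [-3.141, 0.0, -1.468]
force: [-0.1, -0.1, -3.7]
width: 0.0354
gripper_force: 45.0
```

>>> {"api": "move_arm", "payload": {"rows": "0 0 0 0 0 0.0012 0.03;0 0 0 0 0 0 0.03;0 0 0 0 0 0 0.05;0 0 0 0 0 0 0.055;0 0 0 0 0 0 0.055;0 0 0 0 0 -0.01 0.055;0 0 0 0 0 -0.05 0.055;0 0 0 0 0 -0.06 0.055"}}

```text
t: 42.52
eef_pos: [0.452, 0.1712, 0.1815]
ee_rot: [3.14, -0.001, -1.468]
force: [1.8, 1.4, -1.0]
width: 0.0549
gripper_force: 0.0
```

>>> {"api": "move_arm", "payload": {"rows": "0 0 0 0 0 -0.04 0.055;0 0 0 0 0 0 0.055;0 0 0 0 0 0 0.055;0 0 0 0 0 0 0.055"}}

```text
t: 43.02
eef_pos: [0.452, 0.1714, 0.2192]
ee_rot: [3.14, -0.001, -1.468]
force: [0.0, 0.0, -0.6]
width: 0.0551
gripper_force: 0.0
```

Run:
```python
from h import *
p,d,K,W=wrist("w15");P=cloud(K,W,d);rect(P,"long",.4523,.171,.07,.06,.073)
rect(P,"tube",.462,.0765,.065,.044,.06)
go(.6612,-.1443,.0222,-1.8)
```

```text
long [453.3 170.4  36.1 111.6   5.9] [0.0649 0.0662 0.0673] 4788
tube [462.2  76.6  40.  110.    5.8] [0.05   0.0519 0.0533] 6204
first turn z -82.31; shift BEFORE turn: [ 0.3355 -0.1757  0.1969]; AFTER turn: [0.219  0.309  0.1969]; pose [0.452  0.1714 0.2191] yaw -84.11 F [ 0.2 -0.1 -0.3] w 0.0552
```

>>> {"api": "move_arm", "payload": {"rows": "0 0 0 0.0479 -0.0251 0 0.055;0 0 0 0.0479 -0.0251 0 0.055;0 0 0 0.0479 -0.0251 0 0.055;0 0 0 0.0479 -0.0251 0 0.055;0 0 0 0.0479 -0.0251 0 0.055;0 0 0 0.0479 -0.0251 0 0.055;0 0 0 0.0479 -0.0251 0 0.055;0 0 0 0 0 0 0.055"}}

```text
t: 44.08
eef_pos: [0.6623, -0.1469, 0.2172]
ee_rot: [3.138, -0.0, -1.472]
force: [-1.0, -0.0, -0.7]
width: 0.0553
gripper_force: 0.0
```

>>> {"api": "move_arm", "payload": {"rows": "0 0 -10.3 0 0 0 0.055;0 0 -10.3 0 0 0 0.055;0 0 -10.3 0 0 0 0.055;0 0 -10.3 0 0 0 0.055;0 0 -10.3 0 0 0 0.055;0 0 -10.3 0 0 0 0.055;0 0 -10.3 0 0 0 0.055;0 0 -10.3 0 0 0 0.055"}}

```text
t: 45.08
eef_pos: [0.6611, -0.1429, 0.2191]
ee_rot: [-3.142, 0.002, -0.023]
force: [-0.0, -0.2, -0.2]
width: 0.0547
gripper_force: 0.0
```

>>> {"api": "move_arm", "payload": {"rows": "0 0 0 0 0 0.05 0.055;0 0 0 0 0 0.05 0.055;0 0 0 0 0 0.05 0.055;0 0 0 0 0 0 0.055;0 0 0 0 0 0 0.055;0 0 0 0 0 0 0.055;0 0 0 0 0 0 0.055;0 0 0 0 0 0 0.055"}}

```text
t: 46.08
eef_pos: [0.6621, -0.1437, 0.0713]
ee_rot: [-3.141, -0.002, -0.03]
force: [0.5, 0.2, -0.2]
width: 0.0549
gripper_force: 0.0
```

Run:
```python
from h import *
go(.6613,-.1443,.0222,-1.6)
```

```text
first turn z -0.11; shift BEFORE turn: [-0.0008  0.0006  0.0491]; AFTER turn: [-0.0008  0.0006  0.0491]; pose [ 0.6621 -0.1437  0.0713] yaw -1.71 F [ 0.5  0.2 -0.2] w 0.0549
```

>>> {"api": "move_arm", "payload": {"rows": "0 0 0 -0.0008 0.0006 0.03 0.055;0 0 0 0 0 0.0185 0.055;0 0 0 0 0 0 0.055;0 0 0 0 0 0 0.055;0 0 0 0 0 0 0.03;0 0 0 0 0 0 0.03;0 0 0 0 0 0 0.03;0 0 0 0 0 0 0.03"}}

```text
t: 47.08
eef_pos: [0.6609, -0.1443, 0.0217]
ee_rot: [-3.142, -0.0, -0.03]
force: [-0.5, -0.1, 0.7]
width: 0.0354
gripper_force: 45.0
```

>>> {"api": "move_arm", "payload": {"rows": "0 0 0 0 0 0 0.03;0 0 0 0 0 -0.01 0.03;0 0 0 0 0 -0.05 0.03;0 0 0 0 0 -0.06 0.03;0 0 0 0 0 -0.06 0.03;0 0 0 0 0 0 0.03;0 0 0 0 0 0 0.03;0 0 0 0 0 0 0.03"}}

```text
t: 48.08
eef_pos: [0.6599, -0.1442, 0.2]
ee_rot: [-3.141, 0.003, -0.03]
force: [-0.0, 0.1, -2.0]
width: 0.0355
gripper_force: 45.0
```

Run:
```python
from h import *
P=held("w16",.016)
go(.4697,.0043,.062,-84.1)
```

```text
0.016 669 0.0044
0.024 746 0.0044
0.032 720 0.0043
0.04 0 0
0.048 0 0
end x 0.03831209088628591
first turn z 82.38; shift BEFORE turn: [-0.1947 -0.1428  0.1379]; AFTER turn: [-0.1673  0.174   0.1379]; pose [ 0.66   -0.1442  0.1999] yaw -1.72 F [ 0.1 -0.  -1.5] w 0.0356
```

>>> {"api": "move_arm", "payload": {"rows": "0 0 10.3 0 0 0 0.03;0 0 10.3 0 0 0 0.03;0 0 10.3 0 0 0 0.03;0 0 10.3 0 0 0 0.03;0 0 10.3 0 0 0 0.03;0 0 10.3 0 0 0 0.03;0 0 10.3 0 0 0 0.03;0 0 10.3 0 0 0 0.03"}}

```text
t: 49.12
eef_pos: [0.6604, -0.1443, 0.2001]
ee_rot: [3.139, 0.0, -1.474]
force: [0.3, -0.2, -1.5]
width: 0.0355
gripper_force: 45.0
```

>>> {"api": "move_arm", "payload": {"rows": "0 0 0 -0.0335 0.0348 0 0.03;0 0 0 -0.0335 0.0348 0 0.03;0 0 0 -0.0335 0.0348 0 0.03;0 0 0 -0.0335 0.0348 0 0.03;0 0 0 -0.0335 0.0348 0 0.03;0 0 0 0 0 0.04 0.03;0 0 0 0 0 0.04 0.03;0 0 0 0 0 0 0.03"}}

```text
t: 50.12
eef_pos: [0.4681, 0.0036, 0.119]
ee_rot: [3.135, -0.002, -1.468]
force: [0.3, -0.6, 0.1]
width: 0.0354
gripper_force: 45.0
```

>>> {"api": "move_arm", "payload": {"rows": "0 0 0 0 0 0 0.03;0 0 0 0 0 0 0.03;0 0 0 0 0 0 0.03;0 0 0 0 0 0 0.03;0 0 0 0 0 0 0.03"}}

```text
t: 50.75
eef_pos: [0.4707, 0.0045, 0.1219]
ee_rot: [-3.141, 0.0, -1.468]
force: [0.3, -0.4, -1.2]
width: 0.0354
gripper_force: 45.0
```

Run:
```python
from h import *
P=held("w17",.016)
go(.4697,.0040,.0616,-84.1)
print(np.degrees(arm.get_state()["ee_rot"]))
```

```text
0.016 608 0.0045
0.024 730 0.0046
0.032 730 0.0045
0.04 0 0
0.048 0 0
end x 0.03891140031599839
first turn z -0.01; shift BEFORE turn: [0.0004 0.001  0.0602]; AFTER turn: [0.0004 0.001  0.0602]; pose [0.4707 0.0045 0.1218] yaw -84.11 F [ 0.2 -0.1 -1. ] w 0.0355
[-1.79984576e+02  3.41220036e-03 -8.41115981e+01]
```

>>> {"api": "move_arm", "payload": {"rows": "0 0 0 0 0.001 0.015 0.03;0 0 0 0 0 0.015 0.03;0 0 0 0 0 0.015 0.03;0 0 0 0 0 0.007 0.03;0 0 0 0 0 0.005 0.03;0 0 0 0 0 0.002 0.03;0 0 0 0 0 0 0.03;0 0 0 0 0 0 0.03"}}

```text
t: 51.8
eef_pos: [0.4698, 0.0045, 0.063]
ee_rot: [-3.141, 0.0, -1.468]
force: [0.1, -0.3, -1.8]
width: 0.0355
gripper_force: 45.0
```

>>> {"api": "move_arm", "payload": {"rows": "0 0 0 0 0 0.0014 0.03;0 0 0 0 0 0 0.03;0 0 0 0 0 0 0.05;0 0 0 0 0 0 0.055;0 0 0 0 0 0 0.055;0 0 0 0 0 -0.01 0.055;0 0 0 0 0 -0.05 0.055;0 0 0 0 0 -0.06 0.055"}}

```text
t: 52.8
eef_pos: [0.4689, 0.004, 0.1826]
ee_rot: [3.139, -0.001, -1.468]
force: [1.4, 0.2, 0.0]
width: 0.0549
gripper_force: 0.0
```

>>> {"api": "move_arm", "payload": {"rows": "0 0 0 -0.05 0 -0.03 0.055;0 0 0 -0.04 0 -0.03 0.055;0 0 0 0 0 0 0.055;0 0 0 0 0 0 0.055;0 0 0 0 0 0 0.055"}}

```text
t: 53.42
eef_pos: [0.4599, 0.093, 0.2406]
ee_rot: [3.14, -0.001, -1.469]
force: [-0.0, 0.0, -1.0]
width: 0.0546
gripper_force: 0.0
```

Run:
```python
from h import *
p,d,K,W=wrist("w18");P=cloud(K,W,d);rect(P,"long",.4523,.171,.07,.06,.073);rect(P,"short",.4697,.004,.05,.06,.073)
rect(P,"tube",.462,.0765,.065,.044,.058)
```

```text
long [456.2 142.2  35.8  56.3   5.4] [0.0648 0.0662 0.0673] 1915
short [470.3   3.8  36.   74.6   5.9] [0.0647 0.066  0.0673] 3167
tube [462.2  76.8  40.  109.    5.8] [0.0497 0.052  0.0534] 3667
```

View pics/w18.png

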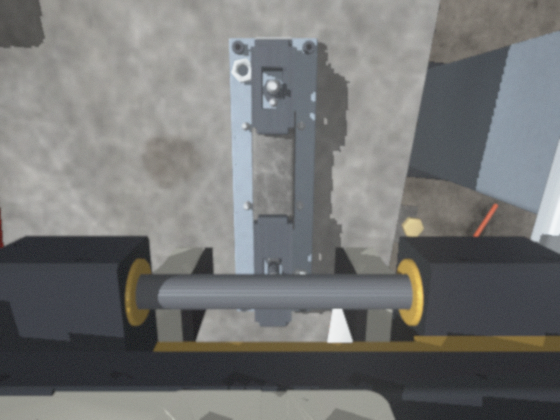

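Both straps lie level and in line: the short one at (273,87) with its stud through the slot, the long one from (273,217) down. The undrilled tube is seated between them. Handing in.

```bash
python3 -c "
from station import arm
print(arm.job_done())"
```

```text
the job is handed in; nothing more can be done
None
```

The job is handed in: the drilled tube is in the tray, the undrilled tube is seated, and both straps are back level over their studs, finished at about 53 s of the 138 s allowed.

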